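Load the nut trolley and index it to its notch

ROBOT

A 6-joint arm with a two-finger parallel gripper is mounted at the origin on the work surface. World frame = base frame: x ahead of the robot, y to its left, z up, the work surface at z = 0. Lengths are in m, angles in degrees, forces in N, time in s.
With the tool pointing down it reaches from about 0.35 to 0.875 m from the base axis. Payload 4.2 kg.
Tool frame: the origin (TCP) lies midway between the tips of the shut fingers; the grasp point (between the pads) lies 19 mm behind it (r.pinch_z is the distance from the TCP to the grasp point, in m); z points along the fingers, y is the line along which they close (so a half turn about z gives the same grasp; the last joint's range is limited). The gripper opens to 87 mm and grips with 3 to 60 N. Pads are 19 mm wide; open, the fingers measure 117 mm over their backs; the gripper's body (75 mm by 190 mm) begins 51 mm behind the grasp point.
Start: joints at [-60.413, 22.042, 0.453, 0, -68.411, -14.817], TCP at [0.159, -0.604, 0.223] pointing down, gripper open.
Joint ranges: [-179.83, 179.83], [-69.29, 118.12], [-61.27, 80.66], [-181.25, 117.63], [-171.15, -9.14], [-177.46, 177.46]. Speed limits (degrees/s): [159.86, 159.86, 180, 180, 180, 180].

INTERFACE

Orientations are given as a 3x3 rotation matrix whose columns are the frame's x, y, z axes.
In Python, from station import r, imaging, models gives the robot as it stands. The module is installed in compiled form; this text tells all that it offers.
- The arm moves only by the tool apply_moves, never from a script. Its argument "moves" is a list of rows, each a list of 2 entries, a list of its own where there are three numbers: the shift along the tool's x, y, z in m, then the turn about the tool's z in degrees. A call has 1 to 5 rows; each row shifts and turns the commanded pose from where the row before left it, along the tool's axes as they then stand; what a row does not reach is not made up. A row lasts 1/12 s, in which the tool goes at most 41.7 mm and 7.16 degrees, less where a joint would pass 70% of its speed; a pose out of reach is approached as far as the arm can. A call is refused whole if a number of a shift passes 0.0417 or a number of a turn 7.16, either way. A call with a gripper value outside its range is refused whole. "hand" is the finger opening in m, from 0 to 0.087, set as the call begins (left out, the last holds). The fingers move at their own pace and stop on an object; the grip force is fixed at half the most. Time passes only in rows, so rows that do not move let the fingers close. It gives the time, the measured TCP pose, the force, the opening and the grip force at its end, in the units of the state.
- r.sense(): the state, without advancing time (a new reading comes with each control period).
- imaging.capture(name): name is "side" or "top" or "wrist"; returns a dict with "frame" (420x560x3 uint8, blue, green, red), "intrinsics" (3x3 intrinsics, pixels), "eye" and "orientation" of the camera in the world. Camera axes: x right, y down, z forward; pixel columns grow to the right and rows downward; lengths in m; the calibration is good to about 2 mm. A picture is of the moment at which its call begins. There is no depth.
- r.finish_job(): hands the job in; it is judged then, once.
Trained networks look in a picture, given as the dict that the camera call returned (one of the last four; its "shot" number tells which), for a name from the list of things; names that differ only in an ending like _2 or _b are one class to them, and where a whole thing is asked for, a point or a joint stands for the part that bears it (a point fixed in the world has none). Each returns a list of dicts, best first, with "confidence" (0 to 1); they miss things now and then, are a little off and sometimes report something else, mostly with a low value. They report only what shows in the picture. A call takes as long as a camera call. They do not tell look-alikes from the thing itself.
- models.cut_out(picture, target): "region" (420x560 bool, what is visible of it) and "extent" ([left, top, width, height] as shares, 0 to 1, of the picture: columns of its width, rows of its height, round what is visible of it).
- models.place_of(picture, target): "at" ([column, row] as shares, 0 to 1, of the picture: columns of its width, rows of its height: a listed point, or the origin of a listed thing).
The state is a dict: "time_s": time; "joints": joint angles; "joint_velocities": joint speeds; "effort": joint torques, N m; "tcp_pos": TCP position; "ee_rot": TCP orientation; "wrist_force": force on the tool from outside, world axes, zero at the start; "moment": the same for the moment, N m; "gripper_width": opening from 0.0 (shut) to 1.0 (fully open); "gripper_force": force on a finger pad.
Only numpy, scipy, OpenCV 4.12 (cv2) and the standard library are available. Lean on these libraries where they do the work, as an engineer would, in place of code of your own. Each camera call takes 0.05 s, during which the arm holds its last target. There are 200 camera calls.

TASK

Pick up the yellow pan by its black grip, tip its four steel nuts into the blue bin of the trolley, and set the empty pan back down flat on the bench. Only then take the trolley by its orange fin, slide it along the rail until its spring ball drops into the notch of the index bar, and finish while still gripping the fin with the trolley resting in the notch. Leave the tape measure, spirit level and can alone.

Things in the scene. Friction and masses are not known exactly. Their poses are not given: they have to be found in the camera images.
- rail: Aluminium rail 440 mm long (along its y), 44 mm wide, 24 mm high, with black end blocks 70 mm wide and 36 mm high, fixed on the bench. Origin: centre of its underside. The trolley slides along the rail's -y. A fixed steel index bar with one notch (16 mm wide, 360 mm long, top 30 mm above the bench) lies parallel to it, 90 mm to the rail's +x side.
- trolley: Trolley with the bin. Origin: at bench level under the bin's centre, on the rail's centre line; axes as the rail's. Its y in the rail's frame starts at 0.06 to 0.11 m and can go down to -0.13; the notch comes at a y between -0.025 and -0.095, different each time: feel for it (or see the 15 mm dark gap in the index bar). Sliding takes about 1.2 N plus 6 N per m/s; it stays where left.
- plunger (a joint): Spring ball (16 mm) under the red-headed pin on the trolley's +x side, in m: about 0.0035 while the ball rides on the index bar, 0 once dropped into the notch (red head 4 mm lower). In the notch the trolley moves under 2 mm either way until pushed with some 10 to 17 N along the rail; a harder push makes the ball climb out and ride on. It can be brought back from either side.
- bin (a point): Centre of the inner floor of the trolley's blue open bin, 45 mm above the bench; axes parallel to the rail's. Inside 124 x 124 mm, walls 5 mm thick, rim 50 mm above this point. On its +x side stands the plunger housing, up to 107 mm above the bench, 90 mm from the bin's centre.
- fin_grip (a point): Point to pinch on the trolley's upright orange fin, across its 12 mm (fingers closing along the rail's y), 105 mm above the bench, 107 mm to the -x side of the bin's centre. The fin is 40 mm along the rail's x and stands from 50 to 128 mm above the bench; its edge is 20 mm clear of the bin wall; under it runs a bracket 30 mm wide, top 51 mm above the bench.
- pan: Yellow scoop pan, loose, 120 mm long (x), 96 mm wide (y), floor 4 mm thick, side walls 28 mm high and 4 mm thick, open at its -x end (the lip). The back wall at +x is 14 mm thick. Origin: centre of its underside. About 0.2 kg empty. The nuts slide off it when it is tipped about 40 degrees or more.
- pan_grip (a point): Point to pinch on the pan's black upright grip tab: the tab rises from the back wall to 95 mm, 50 mm wide (pan's y), 14 mm thick (pan's x); pinch it with the fingers closing along the pan's x. The point is 53 mm behind the pan's origin (+x), 75 mm above the underside.
- pan_lip (a point): Middle of the floor's open front edge, 60 mm ahead of the pan's origin (-x), 4 mm above the underside.
- nut0: Steel hexagon nut, 33 mm over corners, 16 mm thick, about 62 g, lying flat in the pan. Origin: centre of its underside at the start.
- nut1: Steel hexagon nut, 33 mm over corners, 16 mm thick, about 62 g, lying flat in the pan. Origin: centre of its underside at the start.
- nut2: Steel hexagon nut, 33 mm over corners, 16 mm thick, about 62 g, lying flat in the pan. Origin: centre of its underside at the start.
- nut3: Steel hexagon nut, 33 mm over corners, 16 mm thick, about 62 g, lying flat in the pan. Origin: centre of its underside at the start.
- tape: Orange tape measure, 70 x 40 x 62 mm, loose bystander. Origin: centre of its underside.
- level: Red spirit level standing on edge, 230 mm long (its y), 22 mm wide, 45 mm high, loose bystander. Origin: centre of its underside.
- marker_can: Closed can, 64 mm in diameter, 150 mm tall, loose bystander. Origin: centre of its underside.
Things that resemble listed ones, but are neither listed nor needed, are in the scene too. Leave any brown look-alike of the nut1 alone. There is more than one size of the pan; the job needs the smaller.

How it is judged:
By the outcome, as a careful person would: the job done as asked, in the order asked, and still so for the second after the job is handed in, while the arm keeps its last pose, push and grip.
It also fails if it takes over 72 s, if anything falls off the work surface, if the arm or the gripper's body presses on something with over 40 N, if the wrist force passes 120 N, or if a joint passes its speed limit or range.

## Working session

There is one attempt and no reset: what is moved stays moved. The work goes in short steps, Python scripts to look and compute and a tool call to move; the robot and the scene stay as the last step left them, time stands still between calls to the robot, and variables do not carry over. Pictures are saved under pics/ and viewed, at most 10 in all, crops included, and the job is handed in when it is done.

Besides the shell and the picture viewer there is one more tool, called after "Call:" as name([rows], argument=value, ...), one row to a line, values as JSON. apply_moves: Moves the arm, as the interface text tells. Its arguments: {"type":"object","properties":{"moves":{"type":"array"},"hand":{"type":"number"}},"required":["moves"]}

```bash
mkdir -p pics
cat > h.py <<'E'
from station import r, imaging, models
import numpy as np, cv2
def ray(p,uv):
    K=np.array(p["intrinsics"]);R=np.array(p["orientation"]);d=R@np.linalg.solve(K,[uv[0],uv[1],1.]);return np.array(p["eye"]),d
def at_z(p,uv,z):
    e,d=ray(p,uv);return e+d*(z-e[2])/d[2]
def proj(p,X):
    K=np.array(p["intrinsics"]);R=np.array(p["orientation"]);c=R.T@(np.array(X)-np.array(p["eye"]));c=K@c;return c[:2]/c[2]
def tri(ps,uvs):
    A=np.zeros((3,3));b=np.zeros(3)
    for p,uv in zip(ps,uvs):
        e,d=ray(p,uv);d=d/np.linalg.norm(d);M=np.eye(3)-np.outer(d,d);A+=M;b+=M@e
    return np.linalg.solve(A,b)
def px(d): return np.array(d["at"])*[560,420]
E
python3 - <<'E'
from h import *
ims=[]
for n in ["top","side"]:
    p=imaging.capture(n);ims.append(p["frame"])
    print(n,np.round(p["eye"],3))
    for t in ["rail","trolley","bin","fin_grip","plunger","pan","pan_grip","pan_lip","nut1","tape","level","marker_can"]:
        print(t,[(px(d).round(0).tolist(),round(d["confidence"],2),at_z(p,px(d),{"bin":.045,"fin_grip":.105,"pan_grip":.075,"pan_lip":.004}.get(t,0)).round(3)[:2].tolist()) for d in models.place_of(p,t)[:6]])
cv2.imwrite("pics/a.png",cv2.resize(ims[0],(800,600)));cv2.imwrite("pics/b.png",cv2.resize(ims[1],(800,600)))
E
```

```text
top [0.404 0.186 1.52 ]
rail [([378.0, 224.0], 0.81, [0.56, -0.073])]
trolley [([356.0, 223.0], 0.98, [0.56, -0.003]), ([235.0, 224.0], 0.69, [0.547, 0.369]), ([225.0, 229.0], 0.38, [0.532, 0.399])]
bin [([357.0, 221.0], 0.59, [0.563, -0.0])]
fin_grip [([360.0, 257.0], 0.82, [0.453, -0.003])]Traceback (most recent call last):
  File "<stdin>", line 7, in <module>
ValueError: it knows: bin, fin_grip, level, marker_can, nut, pan, pan_grip, pan_lip, rail, tape, trolley
```

Run:
```python
from h import *
ims=[]
for n in ["top","side"]:
    p=imaging.capture(n);ims.append(p["frame"])
    print(n,np.round(p["eye"],3))
    for t in ["rail","trolley","bin","fin_grip","pan","pan_grip","pan_lip","nut","tape","level","marker_can"]:
        print(t,[(px(d).round(0).tolist(),round(d["confidence"],2),at_z(p,px(d),{"bin":.045,"fin_grip":.105,"pan_grip":.075,"pan_lip":.004}.get(t,0)).round(3)[:2].tolist()) for d in models.place_of(p,t)[:6]])
cv2.imwrite("pics/a.png",cv2.resize(ims[0],(800,600)));cv2.imwrite("pics/b.png",cv2.resize(ims[1],(800,600)))
```

```text
top [0.404 0.186 1.52 ]
rail [([380.0, 222.0], 0.84, [0.566, -0.076])]
trolley [([355.0, 224.0], 0.8, [0.56, -0.0])]
bin [([359.0, 217.0], 0.7, [0.574, -0.006])]
fin_grip [([361.0, 256.0], 0.74, [0.458, -0.007])]
pan [([264.0, 298.0], 0.79, [0.325, 0.271]), ([232.0, 231.0], 0.7, [0.526, 0.375])]
pan_grip [([267.0, 324.0], 0.76, [0.257, 0.256]), ([228.0, 210.0], 0.65, [0.582, 0.381])]
pan_lip [([258.0, 270.0], 0.84, [0.411, 0.293]), ([236.0, 251.0], 0.77, [0.465, 0.362]), ([228.0, 212.0], 0.4, [0.585, 0.39])]
nut [([226.0, 241.0], 0.63, [0.495, 0.394]), ([236.0, 239.0], 0.63, [0.503, 0.362]), ([235.0, 224.0], 0.56, [0.549, 0.369]), ([270.0, 225.0], 0.54, [0.549, 0.261]), ([224.0, 228.0], 0.51, [0.536, 0.401]), ([235.0, 194.0], 0.38, [0.643, 0.37])]
tape [([182.0, 272.0], 0.98, [0.398, 0.523])]
level [([378.0, 153.0], 0.95, [0.784, -0.07])]
marker_can [([284.0, 164.0], 0.98, [0.741, 0.222])]
side [0.199 0.647 0.812]
rail [([331.0, 171.0], 0.82, [0.563, -0.064])]
trolley [([319.0, 180.0], 0.82, [0.571, -0.012]), ([264.0, 292.0], 0.65, [0.47, 0.357])]
bin [([319.0, 174.0], 0.95, [0.562, 
[... 170 characters left out ...]
, 0.67, [0.262, 0.237]), ([360.0, 171.0], 0.66, [0.468, -0.044]), ([219.0, 264.0], 0.63, [0.566, 0.394])]
pan_lip [([263.0, 291.0], 0.98, [0.473, 0.359]), ([306.0, 283.0], 0.56, [0.406, 0.28]), ([247.0, 298.0], 0.29, [0.489, 0.394])]
nut [([235.0, 275.0], 0.72, [0.552, 0.367]), ([253.0, 280.0], 0.68, [0.51, 0.35]), ([207.0, 255.0], 0.63, [0.645, 0.37]), ([251.0, 297.0], 0.57, [0.485, 0.386]), ([231.0, 288.0], 0.56, [0.538, 0.397]), ([269.0, 243.0], 0.5, [0.547, 0.246])]
tape [([247.0, 375.0], 0.72, [0.381, 0.52]), ([361.0, 175.0], 0.53, [0.486, -0.104])]
level [([273.0, 138.0], 0.92, [0.786, -0.069])]
marker_can [([221.0, 201.0], 0.58, [0.739, 0.22]), ([358.0, 172.0], 0.49, [0.499, -0.109])]
```

View pics/a.png

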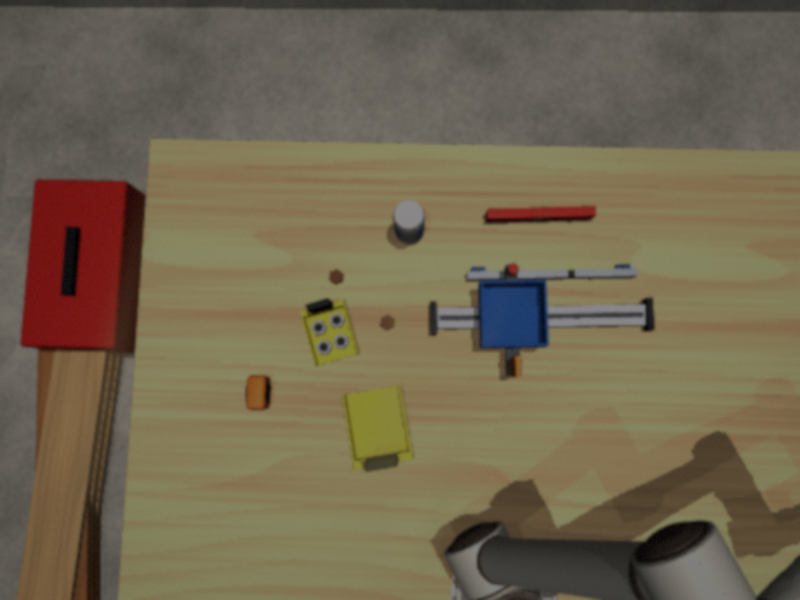

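View pics/b.png

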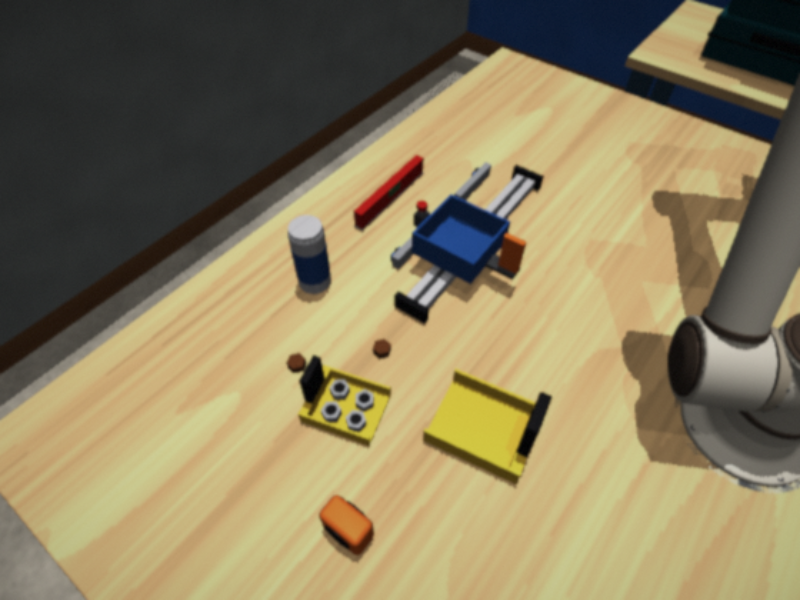

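The pan meant is the small one holding four steel nuts, at about (232,231) in the top image and (244,287) in the side image. The large empty pan at (264,298) top and (334,301) side is the decoy. The brown nuts at (235,194) and (270,225) top are look-alikes. I'll confirm this in a crop and refine the poses.

Run:
```python
from h import *
P=[imaging.capture(n) for n in ["top","side"]]
near={"pan":[(232,231),(244,287)],"pan_grip":[(228,210),(219,264)],"pan_lip":[(236,251),(263,291)],"bin":[(358,219),(319,174)],"fin_grip":[(360,256),(360,172)],"rail":[(379,223),(331,171)]}
for t,g in near.items():
    u=[]
    for p,q in zip(P,g):
        c=[px(d) for d in models.place_of(p,t)]; c=min(c,key=lambda a:np.hypot(*(a-q)),default=np.array(q,float));u.append(c)
    X=tri(P,u);print(t,X.round(3),[(proj(p,X)-a).round(1).tolist() for p,a in zip(P,u)],at_z(P[0],u[0],{"bin":.045,"fin_grip":.105,"pan_grip":.075,"pan_lip":.004}.get(t,0)).round(3))
s=r.sense();print(np.round(s["ee_rot"],3).tolist(),s["tcp_pos"],r.pinch_z,s["time_s"],s["wrist_force"])
# pan outline in top
for d in models.cut_out(P[0],"pan"):
    m=d["region"].astype(np.uint8);print(d["confidence"],cv2.minAreaRect(np.argwhere(m)[:,::-1].astype(np.float32)))
a=P[0]["frame"][185:265,195:295];b=P[1]["frame"][230:330,190:315]
cv2.imwrite("pics/c.png",np.hstack([cv2.resize(a,(400,400),interpolation=2),cv2.resize(b,(400,400),interpolation=2)]))
```

```text
pan [0.408 0.347 0.13 ] [[-28.3, -25.5], [52.7, -9.4]] [0.334 0.274 0.   ]
pan_grip [0.574 0.391 0.06 ] [[1.0, 1.4], [-2.3, -0.2]] [0.577 0.392 0.075]
pan_lip [0.467 0.358 0.007] [[0.3, 0.5], [-0.8, -0.1]] [0.468 0.359 0.004]
bin [ 0.574 -0.007  0.024] [[0.6, 1.3], [-1.5, -0.3]] [ 0.575 -0.003  0.045]
fin_grip [ 0.455 -0.005  0.114] [[-0.3, -0.7], [0.9, 0.2]] [ 0.453 -0.007  0.105]
rail [ 0.573 -0.074 -0.016] [[0.4, 0.9], [-1.0, -0.2]] [ 0.574 -0.07   0.   ]
[[-0.967, -0.255, 0.0], [-0.255, 0.967, -0.0], [-0.0, -0.0, -1.0]] [ 0.1593569  -0.60431455  0.22255812] 0.0187 2.15 [ 0.73891477 -0.2932702  -0.98575431]
0.95 ((264.4031677246094, 299.3891296386719), (56.179176330566406, 42.60127639770508), 79.82449340820312)
0.57 ((230.06195068359375, 230.07081604003906), (43.921417236328125, 32.141727447509766), 75.3791275024414)
```

View pics/c.png

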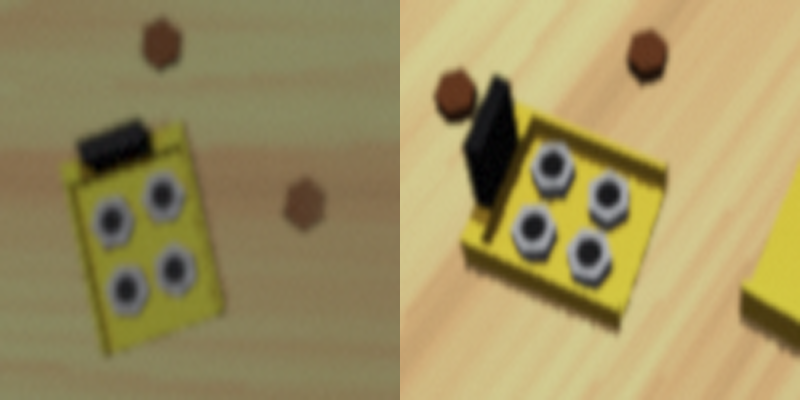

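The crop confirms it: the left pan has the black tab at its +x end and four steel nuts. The brown nuts lie outside it. The moves only allow yaw, so I'll pinch the tab across its width. The pan can then pivot about its own y between the pads. The tool yaw is already aligned for that.

Call:
apply_moves([
  [[-0.022,0.0285,0],0],
  [[-0.022,0.0285,0],0],
  [[-0.022,0.0285,0],0],
  [[-0.022,0.0285,0],0],
  [[-0.022,0.0285,0],0],
], hand=0.087)

```text
time_s: 2.62
tcp_pos: [0.2296, -0.437, 0.2226]
ee_rot: [[-0.967, -0.254, 0.0], [-0.254, 0.967, -0.0], [-0.0, -0.0, -1.0]]
wrist_force: [1.5, -0.8, 0.4]
gripper_width: 0.997
gripper_force: 0.0
```

Call:
apply_moves([
  [[-0.022,0.0285,0],0],
  [[-0.022,0.0285,0],0],
  [[-0.022,0.0285,0],0],
  [[-0.022,0.0285,0],0],
  [[-0.022,0.0285,0],0],
])

```text
time_s: 3.03
tcp_pos: [0.2997, -0.2711, 0.2229]
ee_rot: [[-0.967, -0.255, 0.001], [-0.255, 0.967, -0.0], [-0.001, -0.001, -1.0]]
wrist_force: [0.7, 0.1, -0.3]
gripper_width: 1.001
gripper_force: 0.0
```

Call:
apply_moves([
  [[-0.022,0.0285,0],0],
  [[-0.022,0.0285,0],0],
  [[-0.022,0.0285,0],0],
  [[-0.022,0.0285,0],0],
  [[-0.022,0.0285,0],0],
])

```text
time_s: 3.45
tcp_pos: [0.3698, -0.1051, 0.2231]
ee_rot: [[-0.967, -0.255, 0.002], [-0.255, 0.967, 0.0], [-0.002, -0.0, -1.0]]
wrist_force: [1.1, -0.8, -0.0]
gripper_width: 0.998
gripper_force: 0.0
```

Call:
apply_moves([
  [[-0.022,0.0285,0],0],
  [[-0.022,0.0285,0],0],
  [[-0.022,0.0285,0],0],
  [[-0.022,0.0285,0],0],
  [[-0.022,0.0285,0],0],
])

```text
time_s: 3.87
tcp_pos: [0.4398, 0.0609, 0.223]
ee_rot: [[-0.967, -0.256, 0.001], [-0.256, 0.967, 0.0], [-0.001, 0.0, -1.0]]
wrist_force: [1.2, 0.2, -0.5]
gripper_width: 0.998
gripper_force: 0.0
```

Call:
apply_moves([
  [[-0.022,0.0285,0],0],
  [[-0.022,0.0285,0],0],
  [[-0.022,0.0285,0],0],
  [[-0.022,0.0285,0],0],
  [[-0.022,0.0285,0],0],
])

```text
time_s: 4.28
tcp_pos: [0.5099, 0.2267, 0.2227]
ee_rot: [[-0.967, -0.255, 0.0], [-0.255, 0.967, 0.0], [-0.0, 0.0, -1.0]]
wrist_force: [1.2, -0.1, 0.5]
gripper_width: 1.002
gripper_force: 0.0
```

Call:
apply_moves([
  [[-0.021,0.028,0],0],
  [[-0.021,0.028,0],0],
  [[-0.021,0.028,0],0],
  [[-0.021,0.028,0],0],
  [[-0.021,0.028,0],0],
])

```text
time_s: 4.7
tcp_pos: [0.5758, 0.3886, 0.2225]
ee_rot: [[-0.967, -0.255, 0.0], [-0.255, 0.967, -0.0], [-0.0, -0.0, -1.0]]
wrist_force: [0.4, 1.0, 0.2]
gripper_width: 0.997
gripper_force: 0.0
```

Run:
```python
from h import *
p=imaging.capture("wrist");q=imaging.capture("top")
print(np.round(p["eye"],3),r.sense()["tcp_pos"].round(4))
for t,z in [("pan_grip",.075),("pan_lip",.004),("pan",0)]:
  for c in (p,q):
    print(t,[(px(d).round(0).tolist(),round(d["confidence"],2),at_z(c,px(d),z).round(4).tolist()) for d in models.place_of(c,t)[:3]])
cv2.imwrite("pics/d.png",p["frame"])
```

```text
[0.505 0.371 0.383] [0.5762 0.3911 0.22  ]
pan_grip [([284.0, 190.0], 0.87, [0.5737, 0.3923, 0.075])]
pan_grip [([225.0, 210.0], 0.89, [0.583, 0.3886, 0.075]), ([271.0, 323.0], 0.85, [0.259, 0.2441, 0.075])]
pan_lip [([276.0, 54.0], 0.85, [0.4653, 0.3565, 0.004])]
pan_lip [([236.0, 251.0], 0.72, [0.467, 0.3594, 0.004]), ([257.0, 270.0], 0.71, [0.4109, 0.2936, 0.004]), ([222.0, 229.0], 0.3, [0.5327, 0.4054, 0.004])]
pan [([283.0, 120.0], 0.76, [0.5223, 0.3791, 0.0]), ([265.0, 141.0], 0.75, [0.5469, 0.3661, 0.0])]
pan [([266.0, 299.0], 0.95, [0.3244, 0.2655, 0.0]), ([233.0, 232.0], 0.65, [0.5253, 0.3744, 0.0])]
```

View pics/d.png

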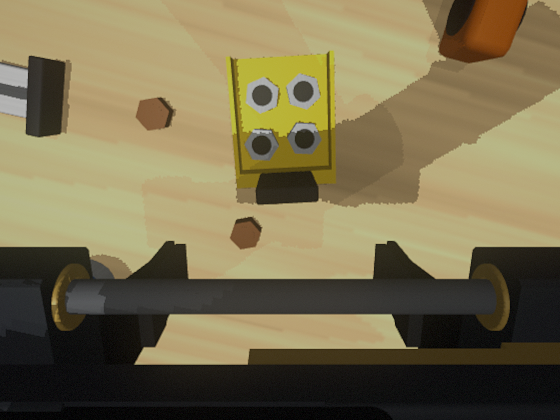

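Run:
```python
from h import *
p=imaging.capture("wrist")
for uv,z in [((257,203),.095),((318,201),.095),((257,174),.028),((315,172),.028),((234,57),.0),((333,52),.0)]: print(uv,at_z(p,uv,z).round(4))
```

```text
(257, 203) [0.5849 0.3708 0.095 ]
(318, 201) [0.571  0.4171 0.095 ]
(257, 174) [0.5755 0.3644 0.028 ]
(315, 172) [0.5596 0.4176 0.028 ]
(234, 57) [0.4768 0.3161 0.    ]
(333, 52) [0.4487 0.406  0.    ]
```

Call:
apply_moves([
  [[0.0025,0.002,0.033],-2],
  [[0,0,0.033],0],
  [[0,0,0.033],0],
  [[0,0,0.033],0],
  [[0,0,0.031],0],
])

```text
time_s: 5.57
tcp_pos: [0.5722, 0.3874, 0.0589]
ee_rot: [[-0.958, -0.288, 0.0], [-0.288, 0.958, 0.001], [-0.001, 0.001, -1.0]]
wrist_force: [0.1, 0.1, -0.7]
gripper_width: 0.999
gripper_force: 0.0
```

Call:
apply_moves([
  [[0,0,0],0],
  [[0,0,0],0],
  [[0,0,0],0],
  [[0,0,0],0],
  [[0,0,0],0],
], hand=0.03)

```text
time_s: 5.98
tcp_pos: [0.5736, 0.3893, 0.0626]
ee_rot: [[-0.957, -0.289, 0.004], [-0.289, 0.957, 0.004], [-0.005, 0.002, -1.0]]
wrist_force: [0.2, 0.9, 0.2]
gripper_width: 0.703
gripper_force: 0.0
```

Call:
apply_moves([
  [[0,0,0],0],
  [[0,0,0],0],
  [[0,0,0],0],
  [[0,0,0],0],
  [[0,0,0],0],
])

```text
time_s: 6.4
tcp_pos: [0.5735, 0.3898, 0.0617]
ee_rot: [[-0.957, -0.289, 0.003], [-0.289, 0.957, 0.003], [-0.004, 0.002, -1.0]]
wrist_force: [-0.4, 1.9, 6.1]
gripper_width: 0.57
gripper_force: 30.0
```

Run:
```python
from h import *
p=imaging.capture("wrist");q=imaging.capture("side")
cv2.imwrite("pics/e.png",np.hstack([cv2.resize(p["frame"],(400,300)),cv2.resize(q["frame"][200:330,150:320],(392,300))]))
s=r.sense();print(s["tcp_pos"],s["gripper_width"]*.087,s["gripper_force"],s["wrist_force"],s["moment"])
```

```text
[0.57345054 0.3897571  0.0616939 ] 0.04980609115827928 29.991163252852857 [-1.28020938  1.63823139  6.00215134] [ 0.75121953  0.31755711 -0.1651113 ]
```

View pics/e.png

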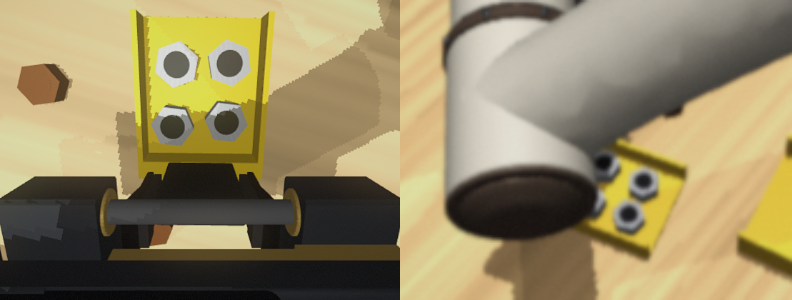

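The tab is held across its width with a 50 mm opening and 30 N. All four nuts are in the pan. I'll lift gently and check for sag.

Call:
apply_moves([
  [[0,0,-0.004],0],
  [[0,0,-0.006],0],
  [[0,0,-0.008],0],
  [[0,0,-0.008],0],
  [[0,0,-0.004],0],
])

```text
time_s: 6.92
tcp_pos: [0.5728, 0.3883, 0.0906]
ee_rot: [[-0.957, -0.289, 0.001], [-0.289, 0.957, 0.0], [-0.001, 0.0, -1.0]]
wrist_force: [-0.6, -0.1, -3.1]
gripper_width: 0.574
gripper_force: 30.0
```

```bash
cat > tilt.py <<'E'
from h import *
# pan tilt in wrist view: compare lip-corner pixels in tool frame via place_of, both pan_lip and pan
p=imaging.capture("wrist");s=r.sense()
T=np.array(s["tcp_pos"]);R=np.array(s["ee_rot"]);G=T-R[:,2]*.0187
def lipat(th):
    c,sn=np.cos(th),np.sin(th);x,z=-.113,-.073
    X,Z=x*c-z*sn,x*sn+z*c
    return G-R[:,0]*X+np.array([0,0,Z])
print("T",T.round(4),"F",np.round(s["wrist_force"],1),"M",np.round(s["moment"],2),"w",round(s["gripper_width"]*.087,4),s["gripper_force"].__round__(1),"t",s["time_s"])
for d in models.place_of(p,"pan_lip")[:2]:
    u=px(d);ths=np.radians(np.arange(-15,80));e=[np.hypot(*(proj(p,lipat(t))-u)) for t in ths];i=int(np.argmin(e))
    print("lip",u.round(0),round(d["confidence"],2),"tilt",i-15,"res",round(e[i],1))
E
python3 tilt.py
```

```text
T [0.5731 0.3887 0.0914] F [-0.1 -0.3 -3.5] M [ 0.1  -0.31  0.03] w 0.0499 30.0 t 6.9667
lip [282.  24.] 0.66 tilt 1 res 4.1
```

Call:
apply_moves([
  [[0,0,-0.015],0],
  [[0,0,-0.025],0],
  [[0,0,-0.03],0],
  [[0,0,-0.03],0],
  [[0,0,-0.02],0],
])

```text
time_s: 7.43
tcp_pos: [0.5731, 0.3886, 0.2127]
ee_rot: [[-0.957, -0.289, 0.003], [-0.289, 0.957, 0.002], [-0.003, 0.001, -1.0]]
wrist_force: [-1.6, 0.5, -3.0]
gripper_width: 0.574
gripper_force: 30.0
```

```bash
python3 tilt.py
cat > bin.py <<'E'
from h import *
p=imaging.capture("top");f=cv2.cvtColor(p["frame"],cv2.COLOR_BGR2HSV)
m=((f[...,0]>100)&(f[...,0]<128)&(f[...,1]>140)).astype(np.uint8);m[:, :320]=0;m[:150]=0;m[270:]=0
m=cv2.morphologyEx(m,cv2.MORPH_OPEN,np.ones((3,3)))
n,l,st,c=cv2.connectedComponentsWithStats(m);i=1+np.argmax(st[1:,4]);a=np.argwhere(l==i)[:,::-1].astype(np.float32)
rc=cv2.minAreaRect(a);print(st[i],rc);B=np.array([at_z(p,u,.095) for u in cv2.boxPoints(rc)]);print(B.round(4)[:,:2].tolist(),B.mean(0).round(4))
for n,z in (("fin_grip",.105),("bin",.045)): print(n,[(at_z(p,px(d),z).round(4).tolist(),d["confidence"]) for d in models.place_of(p,n)[:2]])
E
python3 bin.py
```

```text
T [0.5747 0.3895 0.2172] F [1.4 0.  1.2] M [ 0.   -0.14 -0.02] w 0.0496 30.0 t 7.4833
lip [281.  29.] 0.86 tilt 2 res 2.7
[ 336  196   47   47 2103] ((359.0, 219.0), (46.0, 46.0), 90.0)
[[0.6288, 0.0662], [0.6321, -0.0665], [0.4989, -0.0671], [0.4955, 0.0642]] [ 0.5638 -0.0008  0.095 ]
fin_grip [([0.4485, -0.0066, 0.105], 0.97)]
bin [([0.5614, -0.0009, 0.045], 0.85)]
```

The pan is held level with the nuts aboard. I plan to carry it to the trolley and nudge its lip against the fin's edge for a small tilt. Then I'll push the lip against the bin's inner wall for the full tip.

Call:
apply_moves([
  [[0,-0.01,0],2.8],
  [[0,-0.02,0],2.9],
  [[0,-0.025,0],2.9],
  [[0,-0.025,0],2.9],
  [[0,-0.025,0],2.8],
])

```text
time_s: 8.1
tcp_pos: [0.5897, 0.2835, 0.206]
ee_rot: [[-0.999, -0.041, -0.005], [-0.041, 0.999, -0.003], [0.005, -0.003, -1.0]]
wrist_force: [0.6, -0.2, -4.1]
gripper_width: 0.571
gripper_force: 30.0
```

Call:
apply_moves([
  [[0,-0.025,0],0],
  [[0,-0.025,0],0],
  [[0,-0.025,0],0],
  [[0,-0.025,0],0],
  [[0,-0.025,0],0],
])

```text
time_s: 8.52
tcp_pos: [0.5947, 0.1585, 0.2065]
ee_rot: [[-0.999, -0.043, -0.005], [-0.043, 0.999, -0.002], [0.005, -0.002, -1.0]]
wrist_force: [0.7, -0.7, -3.7]
gripper_width: 0.573
gripper_force: 30.0
```

Call:
apply_moves([
  [[-0.001,-0.03,0],0],
  [[-0.001,-0.035,0],0],
  [[-0.001,-0.035,0],0],
  [[-0.001,-0.035,0],0],
  [[0,-0.026,0],0],
])

```text
time_s: 8.93
tcp_pos: [0.6056, -0.0031, 0.2066]
ee_rot: [[-0.999, -0.042, -0.005], [-0.042, 0.999, -0.001], [0.005, -0.001, -1.0]]
wrist_force: [0.1, 0.2, -4.5]
gripper_width: 0.569
gripper_force: 30.0
```

Call:
apply_moves([
  [[0,0,0.008],0],
  [[0,0,0.009],0],
  [[0,0,0.009],0],
  [[0,0,0],0],
  [[0,0,0],0],
])

```text
time_s: 9.35
tcp_pos: [0.6063, 0.0005, 0.1817]
ee_rot: [[-0.999, -0.045, -0.004], [-0.045, 0.999, -0.001], [0.004, -0.001, -1.0]]
wrist_force: [-0.2, 0.4, -4.0]
gripper_width: 0.575
gripper_force: 30.0
```

```bash
python3 tilt.py
python3 - <<'E'
from h import *
q=imaging.capture("side");p=imaging.capture("wrist")
for t in("bin","fin_grip"):
  for c in (p,q): print(t,[(px(d).round(0).tolist(),round(d["confidence"],2),at_z(c,px(d),.045 if t=="bin" else .105).round(4).tolist()) for d in models.place_of(c,t)[:2]])
cv2.imwrite("pics/f.png",np.hstack([cv2.resize(p["frame"],(400,300)),cv2.resize(q["frame"][90:240,240:440],(400,300))]))
E
```

```text
T [6.070e-01 6.000e-04 1.828e-01] F [ 0.1  0.4 -3.5] M [ 0.03 -0.23  0.01] w 0.0496 30.0 t 9.4
lip [280.  27.] 0.77 tilt 1 res 2.3
bin []
bin [([321.0, 175.0], 0.79, [0.5568, 0.0046, 0.045])]
fin_grip []
fin_grip [([359.0, 173.0], 0.87, [0.4566, -0.0101, 0.105]), ([321.0, 151.0], 0.25, [0.5769, -0.0166, 0.105])]
```

View pics/f.png

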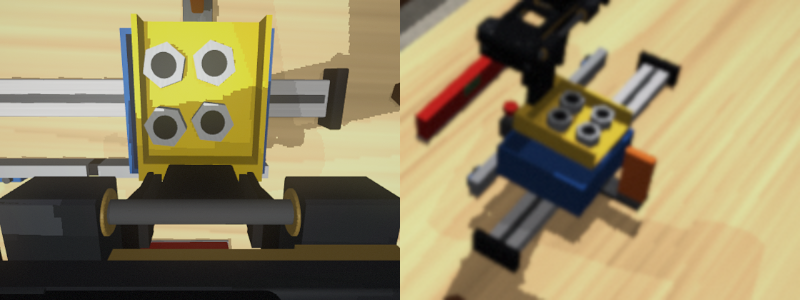

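The pan is level over the bin with all four nuts in it. The orange fin is straight ahead of the lip. Now I'll nudge against the fin.

Call:
apply_moves([
  [[0.004,0,0],0],
  [[0.004,0,0],0],
  [[0.004,0,0],0],
  [[0.004,0,0],0],
  [[0.003,0,0],0],
])

```text
time_s: 10.17
tcp_pos: [0.5876, -0.0013, 0.1837]
ee_rot: [[-0.999, -0.043, 0.0], [-0.043, 0.999, 0.0], [-0.0, 0.0, -1.0]]
wrist_force: [4.3, 0.5, -3.5]
gripper_width: 0.573
gripper_force: 30.0
```

Call:
apply_moves([
  [[0.002,0,0],0],
  [[0.002,0,0],0],
  [[0.002,0,0],0],
  [[0.001,0,0],0],
  [[0,0,0],0],
])

```text
time_s: 10.58
tcp_pos: [0.5854, -0.001, 0.1865]
ee_rot: [[-0.999, -0.044, 0.012], [-0.044, 0.999, 0.001], [-0.012, 0.0, -1.0]]
wrist_force: [7.6, 0.6, 0.1]
gripper_width: 0.573
gripper_force: 30.0
```

```bash
python3 tilt.py
```

```text
T [ 0.5855 -0.001   0.1865] F [ 7.  -0.2 -0.9] M [-0.03 -2.25  0.06] w 0.0495 30.0 t 10.6333
lip [277.  33.] 0.78 tilt 4 res 0.3
lip [278.   2.] 0.54 tilt -5 res 0.8
```

Call:
apply_moves([
  [[0.003,0,0],0],
  [[0.003,0,0],0],
  [[0.003,0,0],0],
  [[0,0,0],0],
  [[0,0,0],0],
])

```text
time_s: 11.1
tcp_pos: [0.5726, -0.0018, 0.184]
ee_rot: [[-0.999, -0.043, 0.001], [-0.043, 0.999, 0.0], [-0.002, 0.0, -1.0]]
wrist_force: [4.5, -0.4, -1.8]
gripper_width: 0.569
gripper_force: 30.0
```

```bash
python3 tilt.py
```

```text
T [ 0.5725 -0.0018  0.1838] F [ 4.3  0.7 -2.1] M [ 0.2  -1.42 -0.01] w 0.0501 30.0 t 11.15
lip [281.  62.] 0.58 tilt 12 res 3.3
```

Call:
apply_moves([
  [[-0.004,0,-0.003],0],
  [[-0.008,0,-0.003],0],
  [[-0.01,0,0],0],
  [[-0.01,0,0],0],
  [[-0.007,0,0],0],
])

```text
time_s: 11.62
tcp_pos: [0.6118, -0.0004, 0.1887]
ee_rot: [[-0.999, -0.043, -0.002], [-0.043, 0.999, -0.0], [0.002, -0.0, -1.0]]
wrist_force: [-0.2, 0.1, -3.8]
gripper_width: 0.572
gripper_force: 30.0
```

Call:
apply_moves([
  [[0,0,0.008],0],
  [[0,0,0.01],0],
  [[0,0,0.008],0],
  [[0,0,0],0],
  [[0,0,0],0],
])

```text
time_s: 12.03
tcp_pos: [0.61, -0.0005, 0.1623]
ee_rot: [[-0.999, -0.043, -0.003], [-0.043, 0.999, -0.001], [0.003, -0.001, -1.0]]
wrist_force: [-0.1, 0.5, -3.5]
gripper_width: 0.571
gripper_force: 30.0
```

```bash
python3 tilt.py
```

```text
T [ 6.108e-01 -4.000e-04  1.632e-01] F [ 0.8 -0.4 -3.4] M [ 0.01 -0.13 -0.  ] w 0.0496 30.0 t 12.0833
```

Call:
apply_moves([
  [[0.003,0,0.002],0],
  [[0.004,0,0.001],0],
  [[0.004,0,0],0],
  [[0.004,0,0],0],
  [[0.004,0,0],0],
])

```text
time_s: 12.55
tcp_pos: [0.597, -0.0006, 0.1639]
ee_rot: [[-0.999, -0.045, 0.014], [-0.045, 0.999, 0.001], [-0.014, 0.0, -1.0]]
wrist_force: [9.9, -0.8, 2.3]
gripper_width: 0.57
gripper_force: 30.0
```

Call:
apply_moves([
  [[0.004,0,0],0],
  [[0.004,0,0],0],
  [[0.004,0,0],0],
  [[0.002,0,0],0],
  [[0,0,0],0],
])

```text
time_s: 12.97
tcp_pos: [0.5903, -0.0007, 0.1698]
ee_rot: [[-0.998, -0.047, 0.033], [-0.047, 0.999, 0.002], [-0.033, 0.0, -0.999]]
wrist_force: [15.3, -1.7, 8.9]
gripper_width: 0.57
gripper_force: 30.0
```

```bash
python3 tilt.py;  python3 - <<'E'
from h import *
q=imaging.capture("side");p=imaging.capture("wrist")
cv2.imwrite("pics/g.png",np.hstack([cv2.resize(p["frame"],(400,300)),cv2.resize(q["frame"][90:240,240:440],(400,300))]))
E
```

```text
T [ 0.5904 -0.0007  0.1698] F [14.7 -1.3  9.8] M [-0.53 -4.62 -0.01] w 0.0494 30.0 t 13.0167
lip [280.  76.] 0.57 tilt 18 res 2.2
```

View pics/g.png

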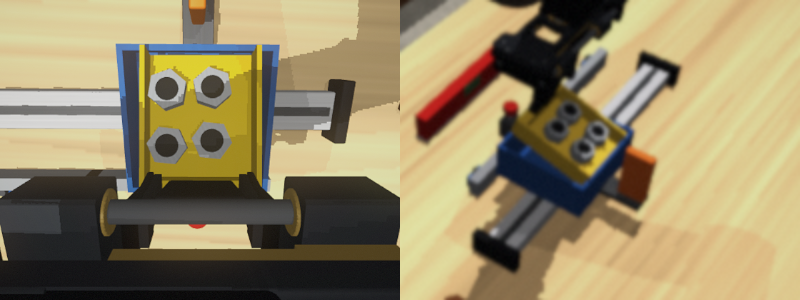

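The wall friction is holding the lip up: Fz is about +10 N. I'll back off a little, go deeper into the bin, then press while rising so that the friction helps the tip instead.

Call:
apply_moves([
  [[-0.009,0,0],0],
  [[-0.009,0,0],0],
  [[0,0,0.008],0],
  [[0,0,0.008],0],
  [[0,0,0.006],0],
])

```text
time_s: 13.58
tcp_pos: [0.5963, -0.0008, 0.137]
ee_rot: [[-0.999, -0.043, 0.001], [-0.043, 0.999, -0.0], [-0.001, -0.0, -1.0]]
wrist_force: [3.9, -0.6, -1.9]
gripper_width: 0.573
gripper_force: 30.0
```

```bash
python3 tilt.py
```

```text
T [ 0.5957 -0.0009  0.1359] F [ 3.4  0.5 -4.1] M [ 0.07 -1.24  0.  ] w 0.0495 30.0 t 13.6333
lip [278.  74.] 0.7 tilt 16 res 0.6
```

Call:
apply_moves([
  [[0.004,0,-0.002],0],
  [[0.004,0,-0.003],0],
  [[0.004,0,-0.003],0],
  [[0.004,0,-0.003],0],
  [[0.004,0,-0.003],0],
])

```text
time_s: 14.1
tcp_pos: [0.5764, -0.0017, 0.1539]
ee_rot: [[-0.999, -0.043, 0.003], [-0.043, 0.999, 0.0], [-0.003, 0.0, -1.0]]
wrist_force: [4.5, 0.1, -1.5]
gripper_width: 0.571
gripper_force: 30.0
```

```bash
python3 tilt.py
```

```text
T [ 0.5757 -0.0018  0.1544] F [ 3.1  0.3 -2.3] M [ 0.05 -1.33  0.04] w 0.0496 30.0 t 14.15
lip [294. 221.] 0.67 tilt 64 res 15.2
lip [280. 116.] 0.63 tilt 30 res 2.0
```

Call:
apply_moves([
  [[0.005,0,-0.004],0],
  [[0.005,0,-0.004],0],
  [[0.005,0,-0.004],0],
  [[0.005,0,-0.004],0],
  [[0.005,0,-0.004],0],
])

```text
time_s: 14.62
tcp_pos: [0.5495, -0.0031, 0.1721]
ee_rot: [[-0.999, -0.043, -0.003], [-0.043, 0.999, -0.0], [0.003, -0.0, -1.0]]
wrist_force: [0.8, 0.7, -5.1]
gripper_width: 0.57
gripper_force: 30.0
```

Call:
apply_moves([
  [[0.005,0,-0.004],0],
  [[0.005,0,-0.004],0],
  [[0.005,0,-0.004],0],
  [[0.005,0,-0.003],0],
  [[0.005,0,-0.002],0],
])

```text
time_s: 15.03
tcp_pos: [0.5261, -0.0039, 0.1903]
ee_rot: [[-0.999, -0.043, 0.001], [-0.043, 0.999, 0.0], [-0.001, 0.0, -1.0]]
wrist_force: [1.9, 0.7, -4.3]
gripper_width: 0.571
gripper_force: 30.0
```

```bash
python3 tilt.py;  python3 - <<'E'
from h import *
q=imaging.capture("side");p=imaging.capture("wrist")
cv2.imwrite("pics/i.png",np.hstack([cv2.resize(p["frame"],(400,300)),cv2.resize(q["frame"][90:240,240:440],(400,300))]))
E
```

```text
T [ 0.5254 -0.004   0.1907] F [ 0.9  0.6 -4.4] M [ 0.08 -0.75  0.04] w 0.0497 30.0 t 15.0833
lip [283. 192.] 0.83 tilt 55 res 4.5
```

View pics/i.png

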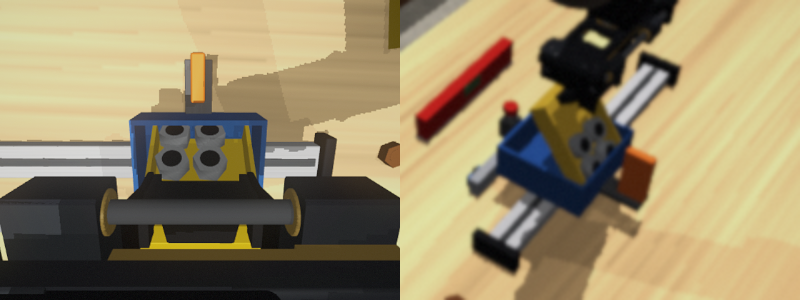

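The pan is at about 50° with the nuts slid down against the wall. Retreating will let them drop into the bin.

Call:
apply_moves([
  [[-0.006,0,-0.003],0],
  [[-0.009,0,-0.003],0],
  [[-0.009,0,-0.003],0],
  [[-0.009,0,0],0],
  [[-0.007,0,0],0],
])

```text
time_s: 15.65
tcp_pos: [0.5669, -0.0023, 0.1985]
ee_rot: [[-0.999, -0.043, -0.001], [-0.043, 0.999, -0.0], [0.001, -0.0, -1.0]]
wrist_force: [-0.3, 0.4, -2.3]
gripper_width: 0.568
gripper_force: 30.0
```

Call:
apply_moves([
  [[0,0,-0.005],0],
  [[0,0,-0.005],0],
  [[0,0,-0.005],0],
  [[0,0,0],0],
  [[0,0,0],0],
])

```text
time_s: 16.07
tcp_pos: [0.5661, -0.0022, 0.2143]
ee_rot: [[-0.999, -0.043, 0.001], [-0.043, 0.999, 0.0], [-0.001, 0.0, -1.0]]
wrist_force: [-0.8, 0.0, -1.2]
gripper_width: 0.572
gripper_force: 30.0
```

```bash
python3 tilt.py;  python3 - <<'E'
from h import *
q=imaging.capture("side");p=imaging.capture("wrist")
cv2.imwrite("pics/j.png",np.hstack([cv2.resize(p["frame"],(400,300)),cv2.resize(q["frame"][90:240,240:440],(400,300))]))
E
```

```text
T [ 0.5658 -0.0022  0.2139] F [ 0.2  0.9 -1.8] M [0.   0.07 0.  ] w 0.0498 30.0 t 16.1167
lip [277. 193.] 0.76 tilt 55 res 1.1
```

View pics/j.png

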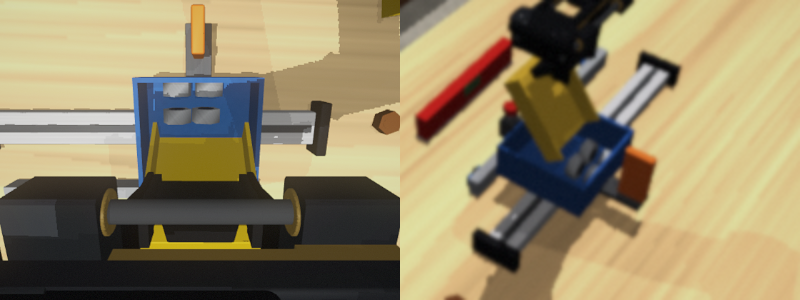

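All four nuts are in the bin and the pan is empty. I'll carry the pan back to its free bench area.

Call:
apply_moves([
  [[0,0,-0.015],0],
  [[0,0,-0.015],0],
  [[0,0.005,-0.01],0],
  [[0,0.02,0],0],
  [[0,0.03,0],0],
])

```text
time_s: 16.68
tcp_pos: [0.564, 0.0522, 0.2545]
ee_rot: [[-0.999, -0.04, 0.002], [-0.04, 0.999, 0.0], [-0.002, 0.0, -1.0]]
wrist_force: [0.2, 1.2, -2.6]
gripper_width: 0.571
gripper_force: 30.0
```

Call:
apply_moves([
  [[0.005,0.033,0],0],
  [[0.005,0.033,0],0],
  [[0.005,0.033,0],0],
  [[0.005,0.033,0],0],
  [[0.005,0.033,0],0],
])

```text
time_s: 17.1
tcp_pos: [0.5309, 0.2183, 0.2536]
ee_rot: [[-0.999, -0.043, -0.0], [-0.043, 0.999, 0.0], [0.0, 0.0, -1.0]]
wrist_force: [0.6, 0.7, -2.1]
gripper_width: 0.567
gripper_force: 30.0
```

Call:
apply_moves([
  [[0.005,0.033,0],0],
  [[0.005,0.033,0],0],
  [[0.005,0.033,0],0],
  [[0.005,0.033,0],0],
  [[0.009,0.034,0],0],
])

```text
time_s: 17.52
tcp_pos: [0.495, 0.3829, 0.2534]
ee_rot: [[-0.999, -0.043, -0.0], [-0.043, 0.999, -0.0], [0.0, -0.0, -1.0]]
wrist_force: [0.3, -0.3, -1.4]
gripper_width: 0.566
gripper_force: 30.0
```

```bash
python3 tilt.py
```

```text
T [0.4935 0.3887 0.2526] F [ 2.   3.2 -1. ] M [ 0.46 -0.24  0.03] w 0.0496 30.0 t 17.5667
lip [279. 192.] 0.94 tilt 55 res 7.0
lip [189.  78.] 0.87 tilt 18 res 98.0
```

Call:
apply_moves([
  [[0,0,0.03],0],
  [[0,0,0.035],0],
  [[0,0,0.035],0],
  [[0,0,0.015],0],
  [[0,0,0.005],0],
])

```text
time_s: 18.03
tcp_pos: [0.4936, 0.3791, 0.1293]
ee_rot: [[-0.999, -0.042, -0.006], [-0.042, 0.999, -0.006], [0.006, -0.006, -1.0]]
wrist_force: [-0.2, -0.8, -1.7]
gripper_width: 0.572
gripper_force: 30.0
```

Call:
apply_moves([
  [[-0.004,0,0.003],0],
  [[-0.005,0,0.003],0],
  [[-0.006,0,0.003],0],
  [[-0.006,0,0.003],0],
  [[-0.006,0,0.003],0],
])

```text
time_s: 18.45
tcp_pos: [0.5248, 0.3834, 0.1211]
ee_rot: [[-0.999, -0.044, 0.004], [-0.044, 0.999, 0.003], [-0.004, 0.003, -1.0]]
wrist_force: [-1.4, -0.0, 9.8]
gripper_width: 0.569
gripper_force: 30.0
```

```bash
python3 tilt.py
```

```text
T [0.526  0.3835 0.1211] F [0.4 0.6 5.5] M [0.01 0.35 0.01] w 0.0494 30.0 t 18.5
lip [278. 184.] 0.82 tilt 51 res 0.8
lip [140.  19.] 0.55 tilt -1 res 137.6
```

Call:
apply_moves([
  [[-0.004,0,0.003],0],
  [[-0.004,0,0.003],0],
  [[-0.004,0,0.003],0],
  [[-0.004,0,0.003],0],
  [[-0.004,0,0.003],0],
])

```text
time_s: 18.97
tcp_pos: [0.5511, 0.3859, 0.1143]
ee_rot: [[-0.999, -0.047, 0.02], [-0.046, 0.999, 0.009], [-0.02, 0.008, -1.0]]
wrist_force: [6.6, -4.4, 24.0]
gripper_width: 0.571
gripper_force: 30.0
```

```bash
python3 tilt.py
```

```text
T [0.5519 0.3859 0.1139] F [ 6.5 -3.8 21.5] M [-1.41 -1.85 -0.08] w 0.0498 30.0 t 19.0167
lip [279. 151.] 0.59 tilt 42 res 2.5
```

Call:
apply_moves([
  [[-0.009,0,0.001],0],
  [[-0.009,0,0.002],0],
  [[-0.009,0,0.003],0],
  [[-0.007,0,0.004],0],
  [[-0.006,0,0.004],0],
])

```text
time_s: 19.48
tcp_pos: [0.5883, 0.3869, 0.0952]
ee_rot: [[-0.999, -0.044, 0.012], [-0.044, 0.999, 0.007], [-0.013, 0.006, -1.0]]
wrist_force: [4.7, -0.0, 8.1]
gripper_width: 0.572
gripper_force: 30.0
```

```bash
python3 tilt.py
```

```text
T [0.5892 0.3869 0.0942] F [ 6.7 -0.2  8.7] M [-0.02 -1.58 -0.02] w 0.0497 30.0 t 19.5333
lip [279.  99.] 0.56 tilt 24 res 2.3
```

Call:
apply_moves([
  [[0,0,0.004],0],
  [[0,0,0.005],0],
  [[0,0,0.005],0],
  [[0,0,0.005],0],
  [[0,0,0.004],0],
])

```text
time_s: 20.0
tcp_pos: [0.5842, 0.3855, 0.0678]
ee_rot: [[-0.999, -0.043, 0.003], [-0.043, 0.999, 0.002], [-0.003, 0.002, -1.0]]
wrist_force: [2.9, -0.8, 2.5]
gripper_width: 0.568
gripper_force: 30.0
```

```bash
python3 tilt.py
```

```text
T [0.583  0.3849 0.0661] F [1.2 0.8 0.8] M [ 0.13 -0.25 -0.09] w 0.0499 30.0 t 20.05
lip [278.  54.] 0.95 tilt 10 res 1.7
```

Call:
apply_moves([
  [[0,0,0.002],0],
  [[0,0,0.003],0],
  [[0,0,0.003],0],
  [[0,0,0.003],0],
  [[0,0,0.0],0],
])

```text
time_s: 20.52
tcp_pos: [0.5828, 0.385, 0.0595]
ee_rot: [[-0.999, -0.045, 0.002], [-0.045, 0.999, -0.0], [-0.002, -0.0, -1.0]]
wrist_force: [-4.4, -2.0, 16.9]
gripper_width: 0.57
gripper_force: 30.0
```

```bash
python3 tilt.py
```

```text
T [0.5828 0.385  0.0595] F [-4.1 -2.7 17. ] M [-0.84  1.07 -0.04] w 0.0495 30.0 t 20.5667
lip [279.  39.] 0.82 tilt 5 res 1.8
```

Call:
apply_moves([
  [[0,0,-0.003],0],
  [[0,0,0],0],
  [[0,0,0],0],
  [[0,0,0],0],
  [[0,0,0],0],
], hand=0.087)

```text
time_s: 21.03
tcp_pos: [0.5818, 0.3845, 0.0572]
ee_rot: [[-0.999, -0.043, -0.002], [-0.043, 0.999, -0.002], [0.002, -0.001, -1.0]]
wrist_force: [-0.4, 0.3, -0.4]
gripper_width: 0.861
gripper_force: 0.0
```

Call:
apply_moves([
  [[0,0,0],0],
  [[0,0,0],0],
  [[0,0,-0.01],0],
  [[0,0,-0.02],0],
  [[0,0,-0.03],0],
])

```text
time_s: 21.45
tcp_pos: [0.5811, 0.3836, 0.1165]
ee_rot: [[-0.999, -0.043, -0.005], [-0.043, 0.999, -0.004], [0.005, -0.004, -1.0]]
wrist_force: [-0.3, 0.6, -0.4]
gripper_width: 0.998
gripper_force: 0.0
```

Call:
apply_moves([
  [[0,0,-0.03],0],
  [[0,0,-0.03],0],
  [[0,0,-0.03],0],
  [[0,0,-0.02],0],
  [[0,0,0],0],
])

```text
time_s: 21.87
tcp_pos: [0.5847, 0.3862, 0.2363]
ee_rot: [[-0.999, -0.044, 0.01], [-0.044, 0.999, 0.007], [-0.01, 0.007, -1.0]]
wrist_force: [-0.3, -1.1, 1.3]
gripper_width: 1.002
gripper_force: 0.0
```

```bash
python3 - <<'E'
from h import *
p=imaging.capture("wrist");q=imaging.capture("side");s=r.sense();print(s["tcp_pos"],s["time_s"],s["gripper_width"])
for t,z in [("pan",0),("pan_grip",.075),("pan_lip",.004)]:
    print(t,[(px(d).round(0).tolist(),round(d["confidence"],2),at_z(p,px(d),z).round(4).tolist()) for d in models.place_of(p,t)[:2]],[at_z(q,px(d),z).round(3).tolist() for d in models.place_of(q,t)[:3]])
cv2.imwrite("pics/k.png",np.hstack([cv2.resize(p["frame"],(400,300)),cv2.resize(q["frame"][200:350,150:350],(400,300))]))
E
python3 bin.py
python3 - <<'E'
from h import *
p=imaging.capture("top")
# rail line: bright grey pixels along columns of rail outside the bin, and index bar gap
g=cv2.cvtColor(p["frame"],cv2.COLOR_BGR2HSV)
m=((g[...,1]<70)&(g[...,2]>110))
for c in list(range(388,450,8))+[310,320,330]:
    rr=np.where(m[205:240,c])[0]+205; print(c,rr.min() if len(rr) else None,rr.max() if len(rr) else None, end=' | ')
rows=p["frame"][190].mean(1); print("\nbar",[ (c,int(p["frame"][186:196,c].mean(1).max())) for c in range(384,446,2)])
E
```

```text
[0.58261347 0.38509861 0.23033657] 21.9667 0.9995182707536032
pan [] [[0.325, 0.27, 0.0], [0.544, 0.382, 0.0], [0.564, -0.003, 0.0]]
pan_grip [([277.0, 195.0], 0.81, [0.5931, 0.386, 0.075])] [[0.586, 0.394, 0.075], [0.26, 0.24, 0.075]]
pan_lip [([277.0, 65.0], 0.87, [0.4801, 0.3813, 0.004])] [[0.479, 0.379, 0.004], [0.407, 0.275, 0.004]]
[ 336  196   47   47 1773] ((358.8882751464844, 218.9253692626953), (45.509033203125, 46.13372802734375), 88.21009063720703)
[[0.6261, 0.0687], [0.6336, -0.0643], [0.502, -0.069], [0.4944, 0.0626]] [ 5.64e-01 -5.00e-04  9.50e-02]
fin_grip [([0.4485, -0.0052, 0.105], 0.55)]
bin [([0.5732, -0.0034, 0.045], 0.93), ([0.5297, -0.0234, 0.045], 0.56)]
388 213 228 | 396 213 228 | 404 213 227 | 412 213 227 | 420 213 227 | 428 213 227 | 436 213 227 | 444 212 227 | 310 215 230 | 320 215 229 | 330 215 228 | 
bar [(384, 136), (386, 135), (388, 135), (390, 135), (392, 135), (394, 135), (396, 129), (398, 129), (400, 129), (402, 128), (404, 133), (406, 133), (408, 133), (410, 133), (412, 132), (414, 133), (416, 133), (418, 134), (420, 133), (422, 133), (424, 132), (426, 133), (428, 132), (430, 130), (432, 130), (434, 132), (436, 132), (438, 130), (440, 129), (442, 128), (444, 129)]
```

View pics/k.png

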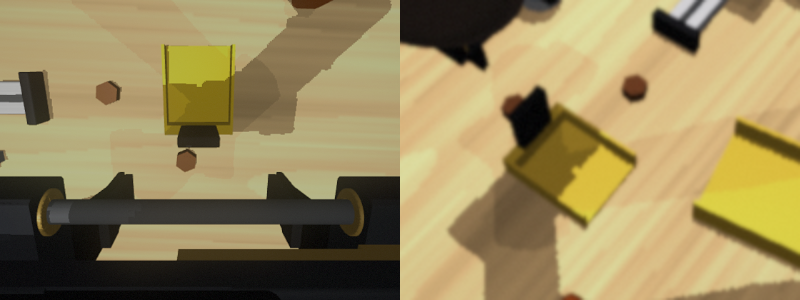

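The pan is flat and empty at about (0.54,0.385), and the brown nuts are untouched. Next is the fin.

Call:
apply_moves([
  [[0.014,-0.038,0],0],
  [[0.014,-0.038,0],0],
  [[0.014,-0.038,0],0],
  [[0.014,-0.038,0],0],
  [[0.014,-0.038,0],0],
])

```text
time_s: 22.88
tcp_pos: [0.5199, 0.1904, 0.2285]
ee_rot: [[-0.999, -0.044, 0.0], [-0.044, 0.999, -0.0], [-0.0, -0.0, -1.0]]
wrist_force: [0.9, -0.5, 0.7]
gripper_width: 1.001
gripper_force: 0.0
```

Call:
apply_moves([
  [[0.014,-0.038,0],0],
  [[0.014,-0.038,0],0],
  [[0.014,-0.038,0],0],
  [[0.014,-0.038,0],0],
  [[0.014,-0.038,0],0],
])

```text
time_s: 23.3
tcp_pos: [0.458, -0.0024, 0.2289]
ee_rot: [[-0.999, -0.044, 0.001], [-0.044, 0.999, 0.0], [-0.001, 0.0, -1.0]]
wrist_force: [0.4, -0.6, 0.5]
gripper_width: 1.0
gripper_force: 0.0
```

Call:
apply_moves([
  [[0.002,-0.004,0.01],0],
  [[0,0,0.01],0],
  [[0,0,0.01],0],
  [[0,0,0],0],
  [[0,0,0],0],
])

```text
time_s: 23.72
tcp_pos: [0.4571, -0.0051, 0.1986]
ee_rot: [[-0.999, -0.043, -0.001], [-0.043, 0.999, -0.0], [0.001, -0.0, -1.0]]
wrist_force: [-0.1, -0.5, -0.7]
gripper_width: 0.997
gripper_force: 0.0
```

Run:
```python
from h import *
p=imaging.capture("wrist");q=imaging.capture("top");w=imaging.capture("side");s=r.sense();print(s["tcp_pos"],s["time_s"])
for c in (p,q,w): print([(px(d).round(0).tolist(),round(d["confidence"],2),at_z(c,px(d),.105).round(4).tolist()) for d in models.place_of(c,"fin_grip")[:2]])
f=cv2.cvtColor(p["frame"],cv2.COLOR_BGR2HSV);m=((f[...,0]<16)&(f[...,1]>180)&(f[...,2]>90)).astype(np.uint8)
n,l,st,c=cv2.connectedComponentsWithStats(m)
for i in range(1,n):
    if st[i,4]>150: x,y,a,b=st[i,:4];print(st[i],[at_z(p,u,.128).round(4)[:2].tolist() for u in [(x,y),(x+a,y),(x,y+b),(x+a,y+b)]])
print("rail",at_z(q,(310,222.2),.024).round(4),at_z(q,(444,219.6),.024).round(4))
f=q["frame"].astype(int).mean(2);
for rr in range(186,197): print(rr,[int(v) for v in f[rr,392:410]])
print("gap",at_z(q,(400,191),.03))
```

```text
[ 0.45773029 -0.00460389  0.19925547] 23.8667
[([278.0, 211.0], 0.88, [0.4583, -0.0054, 0.105])]
[]
[([358.0, 173.0], 0.6, [0.4583, -0.0091, 0.105])]
[ 266  169   18   78 1289] [[0.4251, -0.014], [0.4247, -0.0028], [0.4768, -0.0123], [0.4763, -0.0005]]
rail [0.5579 0.1376 0.024 ] [ 0.5761 -0.2654  0.024 ]
186 [124, 125, 126, 125, 125, 124, 125, 126, 124, 125, 126, 125, 127, 125, 124, 126, 126, 125]
187 [126, 126, 126, 125, 125, 123, 121, 121, 121, 122, 123, 125, 125, 125, 125, 124, 124, 126]
188 [126, 127, 126, 126, 125, 118, 108, 102, 102, 107, 117, 126, 128, 128, 127, 128, 129, 128]
189 [129, 129, 129, 127, 122, 105, 82, 71, 71, 81, 107, 124, 130, 129, 128, 128, 130, 129]
190 [130, 131, 130, 129, 122, 96, 61, 45, 43, 62, 100, 123, 129, 129, 129, 131, 129, 129]
191 [130, 131, 131, 130, 123, 98, 56, 36, 37, 57, 96, 123, 130, 131, 130, 129, 129, 128]
192 [126, 127, 127, 126, 120, 96, 55, 34, 36, 53, 92, 117, 122, 125, 122, 122, 122, 123]
193 [106, 106, 106, 105, 101, 80, 48, 31, 31, 43, 72, 95, 99, 100, 99, 100, 99, 100]
194 [74, 77, 78, 80, 77, 68, 52, 46, 47, 53, 62, 72, 75, 76, 74, 75, 75, 75]
195 [75, 77, 84, 93, 96, 92, 90, 90, 90, 92, 93, 95, 94, 95, 95, 94, 95, 94]
196 [104, 104, 111, 116, 118, 117, 114, 116, 117, 117, 117, 116, 116, 117, 116, 117, 118, 118]
gap [ 0.65913658 -0.13220586  0.03      ]
```

Call:
apply_moves([
  [[0,-0.002,0.025],0],
  [[0,0,0.028],0],
  [[0,0,0.028],0],
  [[0,0,0.022],0],
  [[0,0,0.01],0],
])

```text
time_s: 24.43
tcp_pos: [0.4556, -0.0072, 0.083]
ee_rot: [[-0.999, -0.043, -0.005], [-0.043, 0.999, -0.001], [0.005, -0.001, -1.0]]
wrist_force: [0.4, 0.8, -0.6]
gripper_width: 1.002
gripper_force: 0.0
```

Call:
apply_moves([
  [[0,0,0],0],
  [[0,0,0],0],
  [[0,0,0],0],
  [[0,0,0],0],
  [[0,0,0],0],
], hand=0.0)

```text
time_s: 24.85
tcp_pos: [0.458, -0.0066, 0.0866]
ee_rot: [[-0.999, -0.043, 0.002], [-0.043, 0.999, 0.001], [-0.002, 0.001, -1.0]]
wrist_force: [0.2, -0.1, -0.3]
gripper_width: 0.707
gripper_force: 0.0
```

Call:
apply_moves([
  [[0,0,0],0],
  [[0,0,0],0],
  [[0,0,0],0],
  [[0,0,0],0],
  [[0,0,0],0],
])

```text
time_s: 25.27
tcp_pos: [0.4573, -0.0069, 0.0856]
ee_rot: [[-0.999, -0.043, 0.0], [-0.043, 0.999, 0.0], [-0.0, 0.0, -1.0]]
wrist_force: [-0.6, -0.8, 0.3]
gripper_width: 0.327
gripper_force: 0.0
```

Call:
apply_moves([
  [[0,0,0],0],
  [[0,0,0],0],
  [[0,0,0],0],
  [[0,0,0],0],
  [[0,0,0],0],
])

```text
time_s: 25.68
tcp_pos: [0.4572, -0.0068, 0.0855]
ee_rot: [[-0.999, -0.043, -0.0], [-0.043, 0.999, 0.0], [0.0, 0.0, -1.0]]
wrist_force: [0.7, 0.9, -0.1]
gripper_width: 0.135
gripper_force: 30.0
```

Call:
apply_moves([
  [[0,-0.008,0],0],
  [[0,-0.012,0],0],
  [[0,-0.015,0],0],
  [[0,-0.015,0],0],
  [[0,-0.012,0],0],
])

```text
time_s: 26.1
tcp_pos: [0.4599, -0.0683, 0.0856]
ee_rot: [[-0.999, -0.043, 0.0], [-0.043, 0.999, 0.002], [-0.0, 0.002, -1.0]]
wrist_force: [-0.7, 8.3, 2.5]
gripper_width: 0.135
gripper_force: 30.0
```

Call:
apply_moves([
  [[0,-0.012,0],0],
  [[0,-0.012,0],0],
  [[0,-0.012,0],0],
  [[0,-0.01,0],0],
  [[0,-0.008,0],0],
])

```text
time_s: 26.52
tcp_pos: [0.4621, -0.1224, 0.0855]
ee_rot: [[-0.999, -0.043, -0.0], [-0.043, 0.999, 0.001], [0.0, 0.001, -1.0]]
wrist_force: [-1.2, 6.9, 1.8]
gripper_width: 0.139
gripper_force: 30.0
```

Call:
apply_moves([
  [[0,-0.004,0],0],
  [[0,-0.003,0],0],
  [[0,-0.003,0],0],
  [[0,0,0],0],
  [[0,0,0],0],
])

```text
time_s: 26.93
tcp_pos: [0.4626, -0.1333, 0.0855]
ee_rot: [[-0.999, -0.043, -0.0], [-0.043, 0.999, -0.001], [0.0, -0.001, -1.0]]
wrist_force: [-0.9, -4.1, -0.5]
gripper_width: 0.132
gripper_force: 30.0
```

Fy has flipped sign to −4 N, so the ball seems to be pulling into the notch. I'll creep on.

Call:
apply_moves([
  [[0,-0.001,0],0],
  [[0,-0.001,0],0],
  [[0,-0.001,0],0],
  [[0,0,0],0],
  [[0,0,0],0],
])

```text
time_s: 27.35
tcp_pos: [0.4628, -0.1361, 0.0855]
ee_rot: [[-0.999, -0.043, -0.0], [-0.043, 0.999, -0.001], [0.0, -0.001, -1.0]]
wrist_force: [-1.0, -1.8, 0.1]
gripper_width: 0.135
gripper_force: 30.0
```

```bash
cat > red.py <<'E'
from h import *
s=r.sense();print(s["tcp_pos"],s["wrist_force"],s["time_s"],s["gripper_force"])
for n in ("side","top"):
    p=imaging.capture(n);f=cv2.cvtColor(p["frame"],cv2.COLOR_BGR2HSV)
    m=(((f[...,0]<6)|(f[...,0]>174))&(f[...,1]>150)&(f[...,2]>80)).astype(np.uint8)
    k,l,st,c=cv2.connectedComponentsWithStats(m);print(n,[(st[i].tolist(),c[i].round(2).tolist()) for i in range(1,k) if 8<st[i,4]<150])
    cv2.imwrite("pics/%s_last.png"%n,p["frame"])
E
python3 red.py
```

```text
[ 0.46275681 -0.13608181  0.08552095] [-1.02758893 -1.84750621  0.07924213] 27.35 29.99903267947957
side [([317, 118, 6, 5, 24], [319.5, 119.83])]
top [([400, 184, 7, 7, 33], [402.79, 187.03])]
```

Call:
apply_moves([
  [[0,-0.001,0],0],
  [[0,-0.001,0],0],
  [[0,-0.001,0],0],
  [[0,0,0],0],
  [[0,0,0],0],
])

```text
time_s: 27.87
tcp_pos: [0.4629, -0.1392, 0.0855]
ee_rot: [[-0.999, -0.043, -0.0], [-0.043, 0.999, -0.0], [0.0, -0.0, -1.0]]
wrist_force: [-1.0, -3.5, 1.0]
gripper_width: 0.132
gripper_force: 30.0
```

```bash
python3 red.py
python3 - <<'E'
from h import *
p=imaging.capture("top");q=imaging.capture("side")
ref={}
def cen(f,hint):
    f=cv2.cvtColor(f,cv2.COLOR_BGR2HSV);m=(((f[...,0]<6)|(f[...,0]>174))&(f[...,1]>150)&(f[...,2]>80)).astype(np.uint8)
    k,l,st,c=cv2.connectedComponentsWithStats(m);i=min(range(1,k),key=lambda i:np.hypot(*(c[i]-hint)));return c[i]
a=cv2.resize(cv2.imread("pics/a.png"),(560,420));b=cv2.resize(cv2.imread("pics/b.png"),(560,420))
print("before",tri([p,q],[cen(a,(359,189)),cen(b,(295,145))]),"now",tri([p,q],[cen(p["frame"],(403,187)),cen(q["frame"],(319,120))]))
E
```

```text
[ 0.46288338 -0.13916858  0.08553649] [-0.97070326 -3.47211688  1.0417272 ] 27.8667 29.999180620070547
side [([318, 118, 6, 5, 24], [320.25, 119.83])]
top [([401, 185, 6, 6, 31], [403.55, 187.29])]
before [0.65243582 0.00245533 0.10471842] now [ 0.65778543 -0.12773181  0.09984509]
```

Call:
apply_moves([
  [[0,-0.001,0],0],
  [[0,0,0],0],
  [[0,0,0],0],
])

```text
time_s: 28.32
tcp_pos: [0.4629, -0.1396, 0.0855]
ee_rot: [[-0.999, -0.043, -0.0], [-0.043, 0.999, 0.0], [0.0, 0.0, -1.0]]
wrist_force: [-1.1, -1.2, 0.8]
gripper_width: 0.135
gripper_force: 30.0
```

Call:
apply_moves([
  [[0,-0.001,0],0],
  [[0,0,0],0],
  [[0,0,0],0],
])

```text
time_s: 28.57
tcp_pos: [0.463, -0.1405, 0.0856]
ee_rot: [[-0.999, -0.043, -0.0], [-0.043, 0.999, 0.0], [0.0, 0.0, -1.0]]
wrist_force: [-1.8, 1.3, 1.2]
gripper_width: 0.136
gripper_force: 30.0
```

```bash
python3 red.py
```

```text
[ 0.46297441 -0.14051063  0.08555172] [-1.75137482  1.29749581  1.16468684] 28.5667 30.000019872095436
side [([318, 117, 6, 5, 24], [320.29, 119.29])]
top [([401, 185, 7, 6, 33], [403.91, 187.24])]
```

Call:
apply_moves([
  [[0,-0.001,0],0],
  [[0,-0.001,0],0],
  [[0,0,0],0],
  [[0,0,0],0],
])

```text
time_s: 29.0
tcp_pos: [0.463, -0.1424, 0.0855]
ee_rot: [[-0.999, -0.043, -0.0], [-0.043, 0.999, 0.001], [0.0, 0.001, -1.0]]
wrist_force: [-2.9, 5.3, 2.4]
gripper_width: 0.133
gripper_force: 30.0
```

```bash
python3 red.py
```

```text
[ 0.46299863 -0.14241424  0.08553874] [-2.89380007  5.28849558  2.38867402] 29.0 30.000888544600457
side [([318, 117, 6, 5, 27], [320.59, 119.07])]
top [([402, 184, 7, 7, 32], [404.75, 187.12])]
```

A push of 5 N is held without a break-away, and the force was zero at y ≈ −0.140, which matches the imaged gap. I'll return to the notch centre and check the head height.

Call:
apply_moves([
  [[0,0.001,0],0],
  [[0,0.001,0],0],
  [[0,0,0],0],
  [[0,0,0],0],
  [[0,0,0],0],
])

```text
time_s: 29.52
tcp_pos: [0.463, -0.141, 0.0855]
ee_rot: [[-0.999, -0.043, -0.0], [-0.043, 0.999, -0.0], [0.0, -0.0, -1.0]]
wrist_force: [-1.8, -1.6, 1.3]
gripper_width: 0.132
gripper_force: 30.0
```

```bash
python3 red.py
python3 - <<'E'
from h import *
def cen(f,hint):
    f=cv2.cvtColor(f,cv2.COLOR_BGR2HSV);m=(((f[...,0]<6)|(f[...,0]>174))&(f[...,1]>150)&(f[...,2]>80)).astype(np.uint8)
    k,l,st,c=cv2.connectedComponentsWithStats(m);i=min(range(1,k),key=lambda i:np.hypot(*(c[i]-hint)));return c[i]
for _ in range(3):
    p=imaging.capture("top");q=imaging.capture("side");print(tri([p,q],[cen(p["frame"],(403,187)),cen(q["frame"],(319,120))]))
f=p["frame"].astype(int).mean(2)
for rr in (189,190,191,192): print([int(v) for v in f[rr,390:416]])
E
```

```text
[ 0.46299704 -0.14103217  0.08554065] [-1.76560549 -1.61358793  1.2668251 ] 29.5167 29.99914883170277
side [([318, 117, 6, 5, 24], [320.29, 119.29])]
top [([401, 185, 7, 6, 33], [404.09, 187.24])]
[ 0.65816894 -0.12913838  0.10069572]
[ 0.65794745 -0.12897021  0.10088944]
[ 0.65794745 -0.12897021  0.10088944]
[131, 130, 127, 112, 89, 79, 69, 49, 22, 21, 30, 34, 48, 63, 69, 70, 69, 84, 108, 126, 130, 130, 130, 129, 131, 131]
[132, 133, 128, 108, 81, 71, 63, 44, 23, 24, 30, 33, 34, 46, 56, 57, 65, 82, 110, 127, 132, 133, 130, 131, 130, 131]
[132, 133, 128, 108, 80, 68, 60, 44, 24, 21, 31, 32, 29, 30, 38, 48, 57, 82, 110, 127, 130, 132, 130, 130, 130, 131]
[127, 127, 123, 104, 78, 66, 60, 46, 28, 27, 33, 34, 28, 30, 35, 41, 61, 89, 113, 122, 126, 125, 124, 124, 125, 124]
```

The red head is 4 mm lower than at the start (0.1047 → 0.1008), and the residual force is within the sliding friction. The ball is in the notch and the fin is still gripped.

```bash
python3 -c "
from station import r
print(r.finish_job())"
```

```text
the job is handed in; nothing more can be done
None
```

The job is handed in: the four nuts are in the bin, the empty pan is flat on the bench, and the trolley rests in the notch with the fin still gripped. It took about 30 s of the 72 s; the pan's tab was pinched across its width, not along x as described, because the moves could not tilt the tool.

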